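Snap the loose board marker into the desk rack

ROBOT

A 6-joint arm with a two-finger parallel gripper is mounted at the origin on the work surface. World frame = base frame: x ahead of the robot, y to its left, z up, the work surface at z = 0. Lengths are in m, angles in degrees, forces in N, time in s.
With the tool pointing down it reaches from about 0.275 to 0.75 m from the base axis. Payload 10.2 kg.
Tool frame: the origin (TCP) lies on the centre line of the jaws, within the pads' length; the fingertips stand 22 mm ahead of it and the grasp point (between the pads) lies 3 mm ahead of it; z points along the fingers, y is the direction in which the jaws open and shut (so a half turn about z gives the same grasp; the last joint's range is limited). The gripper opens to 88 mm and grips with 3 to 60 N. Pads are 18 mm wide; open, the fingers measure 123 mm over their backs; the gripper's body (75 mm by 187 mm) begins 45 mm behind the grasp point.
Start: joints at [57.273, 17.928, 85.812, -0, 76.261, -12.8], TCP at [0.179, 0.494, 0.261] pointing down, gripper open.
Joint ranges: [-168.41, 168.41], [-55.51, 124.54], [10.69, 146.95], [-70.63, 250.63], [1, 178], [-165.06, 165.06]. Speed limits (degrees/s): [136.94, 136.94, 172.46, 180, 180, 180].

INTERFACE

Orientations are given as a 3x3 rotation matrix whose columns are the frame's x, y, z axes.
In Python, from cell import * gives the robot as it stands.
- The arm moves only by the shell command python3 -m handwheel 'ROWS' [FORCE]. ROWS is text: rows parted by semicolons, each of 7 numbers parted by spaces: the shift along the tool's x, y, z in m, then the turn, a rotation vector about the tool's x, y, z in degrees, then the finger opening in m, from 0 to 0.0881. A call has 1 to 10 rows; each row shifts and turns the pose as measured when the row begins, along the tool's axes as they then stand; what a row does not reach is not made up. A row lasts 1/12 s, in which the tool goes at most 41.7 mm and 7.16 degrees, less where a joint would pass 70% of its speed; a pose out of reach is approached as far as the arm can. A call is refused whole if a number of a shift passes 0.0417 or a number of a turn 7.16, either way. A call with a gripper value outside its range is refused whole. The fingers move at their own pace and stop on an object; FORCE is the grip in N (left out, the last holds). Time passes only in rows, so rows that do not move let the fingers close. It gives the time, the measured TCP pose, the force and the opening at its end, in the units of the state.
- get_obs(): the state, without advancing time (a new reading comes with each control period).
- get_image(name): name is "side" or "top" or "wrist"; returns a dict with "frame" (384x512x3 uint8, red, green, blue), "fx", "fy", "cx", "cy" (pixels), "k1" (the pictures are not rectified: a ray, as slopes to the right and down, at radius r is drawn at 1 + k1 r^2 times it, then the intrinsics apply), "R" (3x3) and "t" (3): a world point X has camera coordinates R X + t. Camera axes: x right, y down, z forward; pixel columns grow to the right and rows downward; lengths in m; the calibration is good to about 2 mm. A picture is of the moment at which its call begins. There is no depth.
- sign_off(): hands the job in, once; it reports no verdict.
The state is a dict: "clock": time; "joint_positions": joint angles; "qd": joint speeds; "effort": joint torques, N m; "ee_pos": TCP position; "tcp_rot": TCP orientation; "wrist_force": force on the tool from outside, world axes, zero at the start; "torque": the same for the moment, N m; "opening": finger opening in m.
Only numpy, scipy, OpenCV 4.12 (cv2) and the standard library are available. Lean on these libraries where they do the work, as an engineer would, in place of code of your own. Each camera call takes 0.05 s, during which the arm holds its last target.

TASK

Pick up the fat white board marker that lies loose on the desk and press it down sideways into the one empty clip station of the rack, lying along it like its two neighbours, until it is fully home in both of its clips. Let go of it and leave the two markers already in the rack clipped where they are.

Things in the scene. Friction and masses are not known exactly. Their poses are not given: they have to be found in the camera images.
- marker: Loose fat board marker, white barrel and grey cap, 18 mm thick, 140 long, 30 g, lying level on the desk between a flat highlighter and a thin ballpoint, centre lines 66 mm or more away. Origin on its axis at mid-length, 9 mm above the desk; x along the barrel to the cap. A square collar on the last 10 mm of the cap end stops rolling. Either way round in the rack is fine.
- clip (a point): Empty clip station: where the mid-point of the seated marker belongs, on its axis, 40 mm above the desk; x along the seated marker, z up. Two pairs of steel spring jaws, 12 mm long, stand 38 mm either side along x, 60 mm free between. Flared mouth 34 mm wide, 24 mm above here, neck 13 mm wide, 8 mm above: jaws yield softly sideways, 5 to 20 N down snaps it in, onto pads 9 mm below.
- held_a: A marker of the same kind already clipped in another station. Origin on its axis at mid-length, x along it. The rack: a wooden strip 135 x 225 x 10 mm with three equal stations side by side, 70 mm apart, any of which may be the empty one; the grey station plates are 22 mm below the markers' axes.
- held_b: A marker of the same kind already clipped in the remaining station. Origin on its axis at mid-length, x along it.
Things that resemble listed ones, but are neither listed nor needed, are in the scene too. Leave any blue or purple look-alike of the marker alone.

How it is judged (in metres and radians):
At the end, for the whole second after the job is handed in: The marker rests in the empty station, snapped into both clips: mid-point within 15 mm of the seat along it, 10 mm sideways, 4 mm in height; axis within 10 degrees, either way round. The two other markers are within 15 mm of their starts (x of marker in the frame of clip between -0.015 and 0.015 m and y of marker in the frame of clip between -0.01 and 0.01 m and z of marker in the frame of clip between -0.004 and 0.004 m and angle between the x axis of marker and the x axis of clip, either way round below 0.17 rad and linear speed of marker below 0.02 m/s and distance of each of held_a, held_b from where it was at the start of the episode below 0.015 m); the robot touches nothing.
It fails at once if a marker that was already in the rack is pulled or knocked out of place by more than 15 mm (distance of any of held_a, held_b from where it was at the start of the episode above 0.015 m).
It also fails if it takes over 38 s, if anything falls off the work surface, if the arm or the gripper's body presses on something with over 40 N, if the wrist force passes 120 N, or if a joint passes its speed limit or range.

## Working session

There is one attempt and no reset: what is moved stays moved. The work goes in short steps, Python scripts to look and compute and a shell command to move; the robot and the scene stay as the last step left them, time stands still between calls to the robot, and variables do not carry over. Pictures are saved under pics/ and viewed, and the job is handed in when it is done.

```bash
mkdir -p pics; ls; python3 - <<'E'
from cell import *
import cv2
o=get_obs(); print({k:o[k] for k in('clock','ee_pos','tcp_rot','opening','wrist_force')})
for n in("top","side","wrist"):
    i=get_image(n); cv2.imwrite(f"pics/{n}0.png",i["frame"][:,:,::-1]); print(n,i["fx"],i["cx"],i["cy"],i["k1"],i["R"],i["t"])
E
```

```text
pics
{'clock': 0.0, 'ee_pos': array([0.17883889, 0.49338583, 0.26017888]), 'tcp_rot': array([[-9.40136140e-01,  3.40798465e-01, -6.65946442e-04],
       [ 3.40799013e-01,  9.40135583e-01, -1.05789905e-03],
       [ 2.65549576e-04, -1.22152302e-03, -9.99999219e-01]]), 'opening': 0.08837637416822959, 'wrist_force': array([ 0.28515231, -0.24485374, -0.47510468])}
top 393.56011070439746 259.9592178542847 195.80140018414667 -0.07235172280383406 [[ 0.05725299 -0.99832987  0.00771782]
 [-0.97014792 -0.05745822 -0.23560895]
 [ 0.2356589   0.00600189 -0.9718173 ]] [-0.067569    0.56188066  0.80984331]
side 488.61868591635726 250.07574877001446 184.79353003541036 -0.12633948658398944 [[ 0.98052294 -0.19614968 -0.01000367]
 [-0.14531061 -0.69023481 -0.70884465]
 [ 0.13213477  0.69649208 -0.70529369]] [-0.52862804  0.10570767  1.26965231]
wrist 326.55468424976175 253.57367280837605 195.12486739078378 -0.010252886888954569 [[ 0.34084736  0.9401173  -0.00159438]
 [ 0.89985006 -0.32575616  0.290091  ]
 [ 0.27220019 -0.10031145 -0.95699774]] [-0.5251895  -0.04027732  0.39052535]
```

View pics/top0.png

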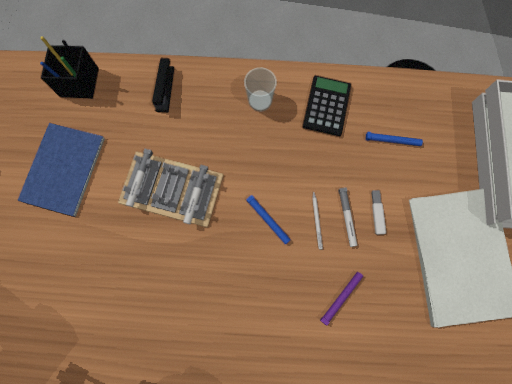

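View pics/side0.png

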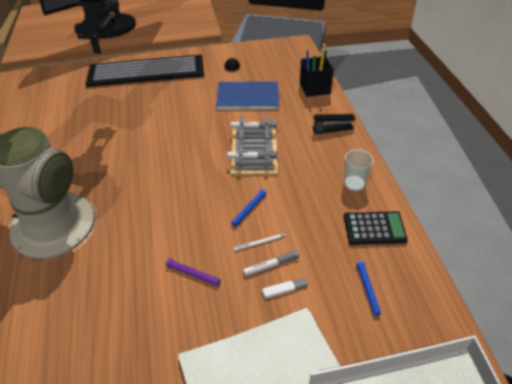

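View pics/wrist0.png

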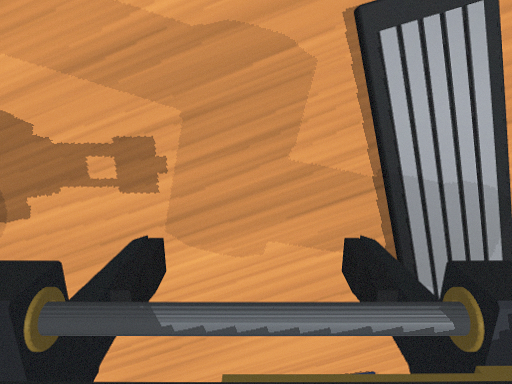

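Candidates for the marker in the top view: ballpoint (318,220), white barrel with grey cap (347,217), flat highlighter (378,212), blue pens (268,220) and (394,139), purple pen (342,298), and the clipped ones (139,178) and (196,194). I choose (347,217). The empty station is the middle one, near (171,187). Next I'll check both in a close crop.

```bash
python3 - <<'E'
import cv2,numpy as np
t=cv2.imread("pics/top0.png");s=cv2.imread("pics/side0.png")
a=cv2.resize(t[180:255,300:400],(400,300),interpolation=2)
b=cv2.resize(t[145:230,115:228],(400,300),interpolation=2)
c=cv2.resize(s[225:300,230:330],(400,300),interpolation=2)
d=cv2.resize(s[115:180,215:302],(400,300),interpolation=2)
cv2.imwrite("pics/crop0.png",np.vstack([np.hstack([a,b]),np.hstack([c,d])]))
E
```

```text
(no output)
```

View pics/crop0.png

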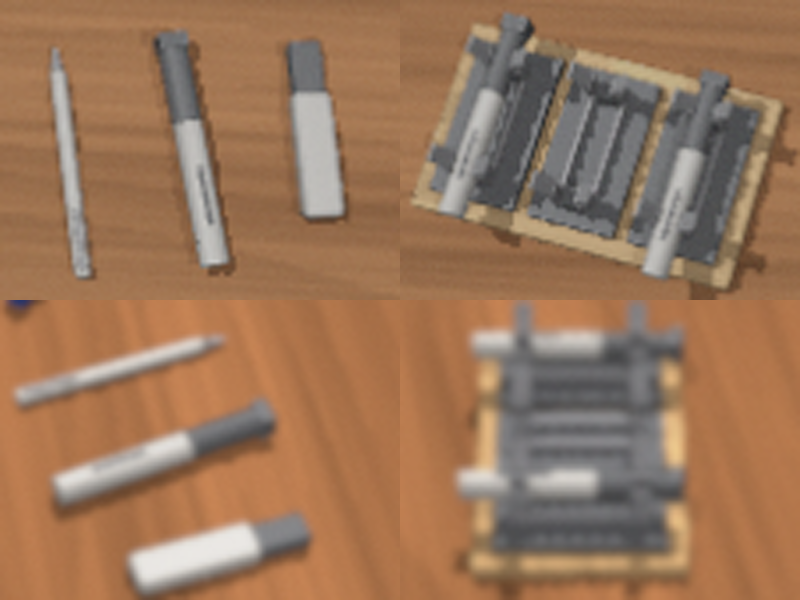

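The crop confirms it: the middle item (347,217) is a round barrel with a square collar at its cap end, the highlighter on its right is flat, and the ballpoint on its left is thin. The middle station is empty. Next I'll turn the pixels into positions.

```bash
cat > h.py <<'E'
from cell import *
import numpy as np, cv2
def ray(im,px):
    K=np.array([[im["fx"],0,im["cx"]],[0,im["fy"],im["cy"]],[0,0,1]])
    u=cv2.undistortPoints(np.array(px,float).reshape(-1,1,2),K,np.array([im["k1"],0,0,0.])).reshape(-1,2)
    R=np.array(im["R"]);t=np.array(im["t"])
    return -R.T@t,(np.c_[u,np.ones(len(u))])@R
def plane(im,px,z):
    c,d=ray(im,px); return c+d*((z-c[2])/d[:,2])[:,None]
def proj(im,X):
    X=np.atleast_2d(X)
    K=np.array([[im["fx"],0,im["cx"]],[0,im["fy"],im["cy"]],[0,0,1]])
    return cv2.projectPoints(X.astype(float),cv2.Rodrigues(np.array(im["R"]))[0],np.array(im["t"],float),K,np.array([im["k1"],0,0,0.]))[0].reshape(-1,2)
E
python3 - <<'E'
from h import *
np.set_printoptions(precision=4,suppress=True)
T=get_image("top");S=get_image("side")
def mask(im,box):
    x0,y0,x1,y1=box; f=im["frame"][y0:y1,x0:x1]; hsv=cv2.cvtColor(f,cv2.COLOR_RGB2HSV)
    m=(hsv[...,1]<75).astype(np.uint8)
    n,l,st,c=cv2.connectedComponentsWithStats(m)
    k=1+np.argmax(st[1:,4]); ys,xs=np.nonzero(l==k); return np.c_[xs+x0,ys+y0].astype(np.float32)
for im,box in((T,(333,180,364,255)),(S,(240,246,303,280))):
    p=mask(im,box); r=cv2.minAreaRect(p); print(r,len(p))
    P=plane(im,p,0.009)[:,:2]; r=cv2.minAreaRect((P*1000).astype(np.float32));b=cv2.boxPoints(r)
    d=max((b[1]-b[0],b[2]-b[1]),key=np.linalg.norm)
    print("marker mm",r, P.mean(0),np.degrees(np.arctan2(d[1],d[0])))
c=lambda x,y:(115+(x-400)*.2825,145+y*.2833)
for nm,z,pp in(("A",.04,[(518,22),(453,210)]),("B",.04,[(713,78),(656,272)]),("plate",.018,[(575,62),(662,90),(612,238),(527,215)]),("strip",.01,[(472,25),(780,100),(722,290),(412,200)])):
    P=plane(T,[c(*q) for q in pp],z); d=P[0]-P[-1]; print(nm,P[:,:2].tolist(),P.mean(0),np.degrees(np.arctan2(d[1],d[0])),np.linalg.norm(d),np.linalg.norm(P[1]-P[0]))
cs=lambda x,y:(215+(x-400)*.2175,115+(y-300)*.2167)
for nm,z,pp in(("A",.04,[(684,345),(473,345)]),("B",.04,[(683,485),(459,483)]),("strip",.01,[(690,575),(475,575)])):
    P=plane(S,[cs(*q) for q in pp],z); d=P[0]-P[-1]; print("S",nm,P[:,:2].tolist(),P.mean(0),np.degrees(np.arctan2(d[1],d[0])),np.linalg.norm(d))
E
```

```text
((347.6390380859375, 216.76626586914062), (59.8222770690918, 7.829805850982666), 78.92979431152344) 455
marker mm ((541.6693115234375, -243.93344116210938), (142.86318969726562, 19.12701988220215), 11.279033660888672) [ 0.5407 -0.2442] 11.279033
((270.5856628417969, 262.8491516113281), (8.317444801330566, 57.582313537597656), 70.20112609863281) 446
marker mm ((542.3226928710938, -240.79830932617188), (144.1051788330078, 23.664241790771484), 11.997794151306152) [ 0.5393 -0.2415] 11.997792
A [[0.664640114042282, 0.23649700666988566], [0.5332785368642998, 0.2627879941309877]] [0.599  0.2496 0.04  ] -11.317763172411814 0.13396671221003664 0.13396671221003664
B [[0.632782987962393, 0.1016510263183081], [0.5006216206506583, 0.1262865817943184]] [0.5667 0.114  0.04  ] -10.559041771888978 0.1344378577756981 0.1344378577756981
plate [[0.6456458779557759, 0.20051691754455248], [0.6291277571736024, 0.13898217058157875], [0.5251426065080326, 0.1618381931365402], [0.5372531765228776, 0.2202226911302937]] [0.5843 0.1804 0.018 ] -10.303828064221012 0.11016939337462978 0.06371321211469154
strip [[0.6711185453863622, 0.27789855677022784], [0.6291130858476089, 0.05937029473128791], [0.49608809514596564, 0.08717027443052265], [0.5444415711897851, 0.30203415270728506]] [0.5852 0.1816 0.01  ] -10.787199650562854 0.12895573962735102 0.22252878452196118
S A [[0.6706269173076118, 0.23776772930106693], [0.5328250613739318, 0.26712902527453997]] [0.6017 0.2524 0.04  ] -12.028085397546947 0.14089512837571275
S B [[0.6369573884166311, 0.10102652219807617], [0.5008776274949324, 0.13176448786994643]] [0.5689 0.1164 0.04  ] -12.728473065122218 0.13950814981982865
S strip [[0.6304387787445369, 0.051979355808395744], [0.5008790715405939, 0.07930296224363143]] [0.5657 0.0656 0.01  ] -11.908931487925472 0.13240958122205168
```

```bash
python3 -m handwheel '-0.029 -0.028 0 0 0 0 0.06; -0.029 -0.028 0 0 0 0 0.06; -0.029 -0.028 0 0 0 0 0.06; -0.029 -0.028 0 0 0 0 0.06; -0.029 -0.028 0 0 0 0 0.06; -0.029 -0.028 0 0 0 0 0.06; -0.029 -0.028 0 0 0 0 0.06; -0.029 -0.028 0 0 0 0 0.06; -0.029 -0.028 0 0 0 0 0.06; -0.029 -0.028 0 0 0 0 0.06' 25; python3 -m handwheel '-0.029 -0.028 0 0 0 0 0.06; -0.029 -0.028 0 0 0 0 0.06; -0.029 -0.028 0 0 0 0 0.06; -0.029 -0.028 0 0 0 0 0.06; -0.029 -0.028 0 0 0 0 0.06; -0.029 -0.028 0 0 0 0 0.06; -0.029 -0.028 0 0 0 0 0.06; -0.029 -0.028 0 0 0 0 0.06; -0.029 -0.028 0 0 0 0 0.06; -0.029 -0.028 0 0 0 0 0.06'
```

```text
clock: 1.08
ee_pos: [0.3583, 0.1228, 0.2592]
tcp_rot: [[-0.945, 0.328, 0.001], [0.328, 0.945, 0.0], [-0.001, 0.001, -1.0]]
wrist_force: [0.9, 1.2, 0.4]
opening: 0.0598
clock: 1.92
ee_pos: [0.5403, -0.2521, 0.26]
tcp_rot: [[-0.943, 0.333, 0.004], [0.333, 0.943, 0.001], [-0.004, 0.002, -1.0]]
wrist_force: [-0.1, -0.3, 0.2]
opening: 0.0601
```

```bash
python3 -m handwheel '0 0 0 0 0 7.1 0.06; 0 0 0 0 0 7.1 0.06; 0 0 0 0 0 7.1 0.06; 0 0 0 0 0 7.1 0.06; 0 0 0 0 0 7.1 0.06; 0 0 0 0 0 7.1 0.06; 0 0 0 0 0 7.1 0.06; 0 0 0 0 0 7.1 0.06; 0 0 0 0 0 7.1 0.06; 0 0 0 0 0 7.1 0.06'; python3 -c "
from cell import *
print(get_obs()['joint_positions'])"
```

```text
clock: 2.75
ee_pos: [0.5412, -0.2612, 0.2537]
tcp_rot: [[0.024, 1.0, -0.002], [1.0, -0.024, 0.004], [0.004, -0.002, -1.0]]
wrist_force: [-0.2, 0.6, 1.2]
opening: 0.06
[-36.96053452  28.02963481  72.22405986   0.10616312  79.97921111
 -35.62968124]
```

```bash
python3 -m handwheel '0 0 0 0 0 7.1 0.06; 0 0 0 0 0 7.1 0.06; 0 0 0 0 0 7.1 0.06; 0 0 0 0 0 7.1 0.06; 0 0 0 0 0 7.1 0.06; 0 0 0 0 0 7.1 0.06; 0 0 0 0 0 7.1 0.06; 0 0 0 0 0 7.1 0.06; 0 0 0 0 0 7.1 0.06; 0 0 0 0 0 5 0.06'; python3 -m handwheel '0 0 0 0 0 0 0.06; 0 0 0 0 0 0 0.06'; python3 - <<'E'
from h import *
print(get_obs()['joint_positions'])
i=get_image("wrist"); cv2.imwrite("pics/w1.png",i["frame"][:,:,::-1])
E
```

```text
clock: 3.58
ee_pos: [0.5408, -0.2609, 0.2516]
tcp_rot: [[0.946, 0.323, -0.005], [0.323, -0.946, 0.006], [-0.003, -0.008, -1.0]]
wrist_force: [-0.1, -0.2, -0.2]
opening: 0.0599
clock: 3.75
ee_pos: [0.5408, -0.2609, 0.2513]
tcp_rot: [[0.947, 0.322, -0.006], [0.322, -0.947, 0.007], [-0.003, -0.008, -1.0]]
wrist_force: [-0.8, 0.4, 0.6]
opening: 0.0598
[-36.96128113  28.18116237  72.35733016   0.10769011  79.96689912
  34.24534222]
```

View pics/w1.png

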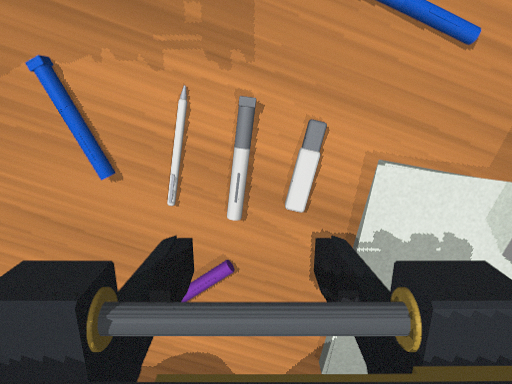

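The wrist view shows the loose marker from cap (247,98) to tail (235,219), with the ballpoint on its left and the highlighter on its right. I'll refine its pose from this view.

```bash
cat >> h.py <<'E'
def blob(im,box,z,th=75):
    x0,y0,x1,y1=box; f=im["frame"][y0:y1,x0:x1]; hsv=cv2.cvtColor(f,cv2.COLOR_RGB2HSV)
    n,l,st,c=cv2.connectedComponentsWithStats((hsv[...,1]<th).astype(np.uint8))
    k=1+np.argmax(st[1:,4]); ys,xs=np.nonzero(l==k)
    P=plane(im,np.c_[xs+x0,ys+y0],z)[:,:2]; r=cv2.minAreaRect((P*1000).astype(np.float32));b=cv2.boxPoints(r)
    d=max((b[1]-b[0],b[2]-b[1]),key=np.linalg.norm)
    return r[0],r[1],P.mean(0),np.degrees(np.arctan2(d[1],d[0]))
E
python3 - <<'E'
from h import *
i=get_image("wrist"); 
for z in(.009,.012):print(blob(i,(222,85,264,228),z))
i=get_image("top"); print(blob(i,(333,180,364,255),.009))
E
```

```text
((538.1373291015625, -242.93588256835938), (143.4803466796875, 18.123668670654297), array([ 0.54251081, -0.24206361]), np.float32(11.601774))
((538.7520141601562, -242.88601684570312), (142.30532836914062, 17.975250244140625), array([ 0.54308964, -0.24202087]), np.float32(11.601788))
((541.95458984375, -245.39251708984375), (71.44133758544922, 182.5063934326172), array([ 0.53315986, -0.24953948]), np.float32(-0.15739098))
```

```bash
python3 -m handwheel '0.0045 -0.0174 0 -0.5 0.2 0 0.06; 0 0 0.02 0 0 7.1 0.06; 0 0 0.035 0 0 0 0.06; 0 0 0.035 0 0 0 0.06; 0 0 0.035 0 0 0 0.06; 0 0 0.035 0 0 0 0.06; 0 0 0 0 0 0 0.06; 0 0 0 0 0 0 0.06'
```

```text
clock: 4.57
ee_pos: [0.5413, -0.2434, 0.089]
tcp_rot: [[0.978, 0.208, 0.007], [0.208, -0.978, -0.005], [0.006, 0.007, -1.0]]
wrist_force: [0.7, 0.5, 1.1]
opening: 0.0601
```

```bash
python3 -m handwheel '-0.0017 -0.0008 0.02 0.4 -0.3 0 0.06; 0 0 0.025 0 0 0 0.06; 0 0 0.015 0 0 0 0.06; 0 0 0 0 0 0 0.06; 0 0 0 0 0 0 0.06'
```

```text
clock: 4.98
ee_pos: [0.5444, -0.2463, 0.0383]
tcp_rot: [[0.977, 0.212, 0.012], [0.212, -0.977, -0.008], [0.01, 0.01, -1.0]]
wrist_force: [0.1, 0.3, 0.6]
opening: 0.06
```

```bash
python3 -m handwheel '-0.004 -0.0043 0 0.6 -0.6 0 0.06; 0 0 0 0 0 0 0.06'
```

```text
clock: 5.15
ee_pos: [0.5406, -0.2436, 0.0422]
tcp_rot: [[0.977, 0.213, 0.003], [0.213, -0.977, -0.002], [0.002, 0.003, -1.0]]
wrist_force: [-0.2, 0.4, 0.0]
opening: 0.0599
```

```bash
python3 -m handwheel '-0.001 -0.0008 0.010 0.3 -0.3 0 0.06; 0 0 0.007 0.2 -0.2 0 0.06; 0 0 0 0 0 0 0.06'; python3 - <<'E'
from h import *
i=get_image("wrist"); cv2.imwrite("pics/w2.png",i["frame"][:,:,::-1])
E
```

```text
clock: 5.4
ee_pos: [0.5406, -0.2438, 0.0273]
tcp_rot: [[0.977, 0.213, -0.004], [0.213, -0.977, 0.002], [-0.003, -0.003, -1.0]]
wrist_force: [-0.1, 0.5, -0.1]
opening: 0.0601
```

View pics/w2.png

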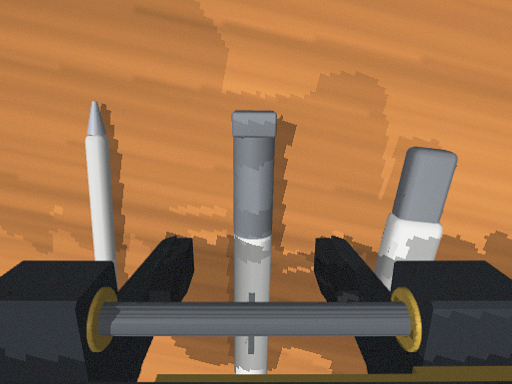

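The marker is centred between the fingers at column 254, with its cap end at row 112. I'll go down a little further and close.

```bash
python3 -m handwheel '0 0 0.003 -0.1 0.1 0 0.06; 0 0 0 0 0 0 0.01; 0 0 0 0 0 0 0.01; 0 0 0 0 0 0 0.01; 0 0 0 0 0 0 0.01; 0 0 0 0 0 0 0.01; 0 0 0 0 0 0 0.01; 0 0 0 0 0 0 0.01' 35
```

```text
clock: 6.12
ee_pos: [0.5408, -0.2439, 0.0244]
tcp_rot: [[0.977, 0.213, -0.001], [0.213, -0.977, 0.0], [-0.001, -0.0, -1.0]]
wrist_force: [0.5, -0.1, -0.1]
opening: 0.0173
```

```bash
python3 -m handwheel '0 0 -0.03 0 0 0 0.01; 0 0 -0.035 0 0 0 0.01; 0 0 -0.035 0 0 0 0.01; 0 0 -0.035 0 0 0 0.01; 0 0 0 0 0 7.1 0.01; 0 0 0 0 0 7.1 0.01; 0 0 0 0 0 7.1 0.01; 0 0 0 0 0 0 0.01'; python3 - <<'E'
from h import *
i=get_image("wrist"); cv2.imwrite("pics/w3.png",i["frame"][:,:,::-1])
E
```

```text
clock: 6.78
ee_pos: [0.5405, -0.2436, 0.1663]
tcp_rot: [[0.986, -0.167, -0.002], [-0.167, -0.986, 0.001], [-0.002, -0.0, -1.0]]
wrist_force: [0.8, -0.2, -1.8]
opening: 0.017
```

View pics/w3.png

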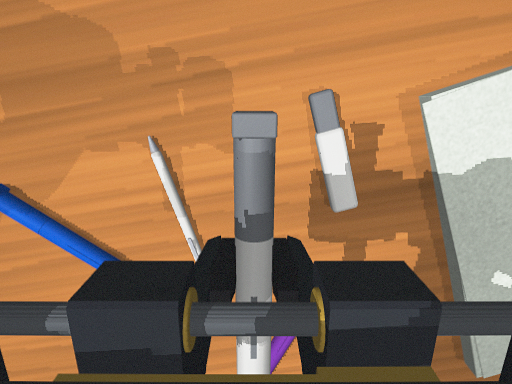

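The marker is held straight, with its cap end at (254,112). I'll carry it to just short of the station so the wrist camera can see the rack.

```bash
python3 -m handwheel '-0.011 -0.039 0 0 0 0 0.01; -0.011 -0.039 0 0 0 0 0.01; -0.011 -0.039 0 0 0 0 0.01; -0.011 -0.039 0 0 0 0 0.01; -0.011 -0.039 0 0 0 0 0.01; -0.011 -0.039 0 0 0 0 0.01; -0.011 -0.039 0 0 0 0 0.01; -0.011 -0.039 0 0 0 0 0.01; -0.011 -0.039 0 0 0 0 0.01; -0.011 -0.039 0 0 0 0 0.01'; python3 -m handwheel '-0.011 -0.036 0 0 0 1.8 0.01; 0 0 0 0 0 0 0.01; 0 0 0 0 0 0 0.01'; python3 - <<'E'
from h import *
i=get_image("wrist"); cv2.imwrite("pics/w4.png",i["frame"][:,:,::-1])
E
```

```text
clock: 7.67
ee_pos: [0.4846, 0.1636, 0.1636]
tcp_rot: [[0.992, -0.128, -0.004], [-0.128, -0.992, -0.0], [-0.004, 0.001, -1.0]]
wrist_force: [0.9, -0.4, -0.6]
opening: 0.0173
clock: 7.92
ee_pos: [0.4751, 0.2092, 0.163]
tcp_rot: [[0.99, -0.139, -0.006], [-0.139, -0.99, 0.001], [-0.006, 0.0, -1.0]]
wrist_force: [0.2, -1.5, -0.5]
opening: 0.0169
```

View pics/w4.png

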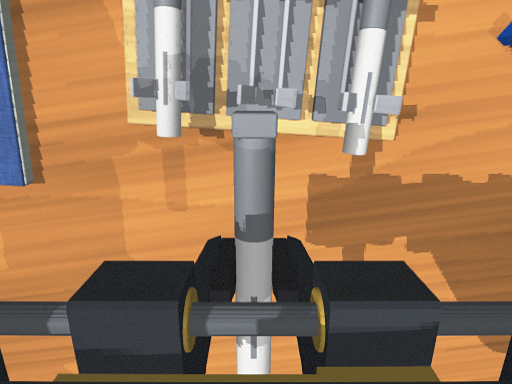

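The wrist view shows the near half of the rack. The clipped markers' tails are at (168,135) and (356,152) and the empty station sits between them at about (265,60). I'll rise to see the whole rack.

```bash
python3 -m handwheel '0 0 -0.035 0 0 0 0.01; -0.01 0 -0.035 0 0 0 0.01; -0.01 0 -0.035 0 0 0 0.01; 0 0 0 0 0 0 0.01; 0 0 0 0 0 0 0.01'; python3 - <<'E'
from h import *
i=get_image("wrist"); cv2.imwrite("pics/w5.png",i["frame"][:,:,::-1])
f=i["frame"][:150,110:410,::-1]
cv2.imwrite("pics/w5z.png",cv2.resize(f,(800,400),interpolation=cv2.INTER_CUBIC))
E
```

```text
clock: 8.38
ee_pos: [0.4564, 0.2057, 0.2706]
tcp_rot: [[0.991, -0.136, -0.011], [-0.136, -0.991, -0.001], [-0.011, 0.002, -1.0]]
wrist_force: [-0.2, -0.4, 0.1]
opening: 0.0167
```

View pics/w5z.png

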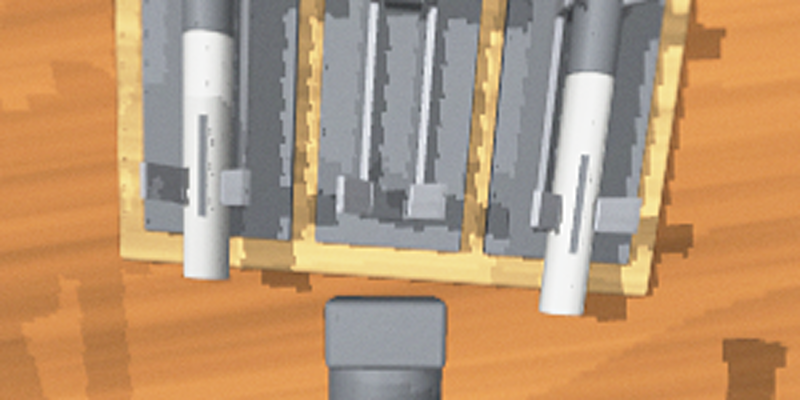

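View pics/w5.png

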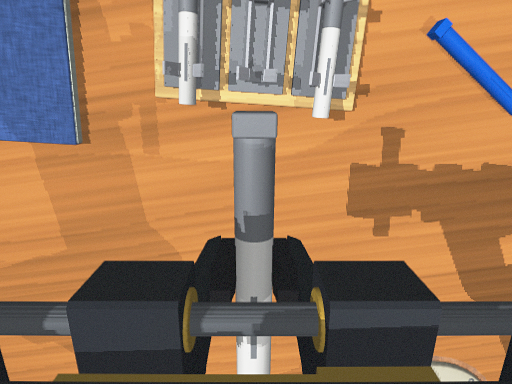

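```bash
python3 - <<'E'
from h import *
np.set_printoptions(precision=4,suppress=True)
i=get_image("wrist"); o=get_obs(); R=np.array(o["tcp_rot"]);p=np.array(o["ee_pos"])
z=lambda x,y:(110+x*.375,y*.375)
yaw=lambda d:np.degrees(np.arctan2(d[1],d[0]))
A=plane(i,[z(209,40),z(206,260),z(206,278)],.04);B=plane(i,[z(589,80),z(562,300),z(562,314)],.04)
print("A",A[:,:2],yaw(A[0]-A[1]));print("B",B[:,:2],yaw(B[0]-B[1]))
P=plane(i,[z(316,240),z(462,250)],.018);print("plate",P[:,:2],P.mean(0)[:2],yaw(P[0]-P[1])-90)
S=plane(i,[z(121,257),z(645,295)],.01);print("strip",S[:,:2],S.mean(0)[:2],yaw(S[0]-S[1])-90)
# jaw flare tops midway, z~.064
J=plane(i,[z(345,195),z(444,200)],.055);print(J[:,:2],J.mean(0))
# held marker in tool frame at depth .0152
c,d=ray(i,[(254,112),(254,136),(254,236)]); c=R.T@(c-p); d=d@R; print("cap",c+d*((.0152-c[2])/d[:,2])[:,None]); print("cap top",c+d*((.0062-c[2])/d[:,2])[:,None])
for a in(-11.,-11.5,-12.): 
    a=np.radians(a);u=np.array([np.cos(a),np.sin(a)])
    print("centre from strip", S.mean(0)[:2]+.0675*u)
E
```

```text
A [[0.6128 0.2484]
 [0.5373 0.2646]
 [0.5306 0.2659]] -12.052140924000682
B [[0.5807 0.112 ]
 [0.5031 0.128 ]
 [0.4977 0.1284]] -11.6309822422852
plate [[0.5391 0.2224]
 [0.5269 0.1632]] [0.533  0.1928] -11.59285664806653
strip [[0.5438 0.3057]
 [0.4978 0.0867]] [0.5208 0.1962] -11.85836229995607
[[0.5525 0.2068]
 [0.5459 0.1711]] [0.5492 0.1889 0.055 ]
cap [[ 0.0694 -0.0004  0.0152]
 [ 0.0595 -0.0004  0.0152]
 [ 0.0132 -0.0004  0.0152]]
cap top [[ 0.0698 -0.0004  0.0062]
 [ 0.0605 -0.0004  0.0062]
 [ 0.0171 -0.0004  0.0062]]
centre from strip [0.5871 0.1834]
centre from strip [0.5869 0.1828]
centre from strip [0.5868 0.1822]
```

```bash
python3 -m handwheel '0.033 0.0014 0 0.1 0.5 0 0.01; 0.033 0.0014 0 0 0 0 0.01; 0.033 0.0014 0 0 0 0 0.01; 0.033 0.0014 0 0 0 0 0.01; 0 0 0.035 0 0 4 0.01; 0 0 0.035 0 0 0 0.01; 0 0 0.035 0 0 0 0.01; 0 0 0.035 0 0 0 0.01; 0 0 0 0 0 0 0.01; 0 0 0 0 0 0 0.01' 60
```

```text
clock: 9.32
ee_pos: [0.5926, 0.1732, 0.1108]
tcp_rot: [[0.977, -0.21, -0.016], [-0.21, -0.978, -0.002], [-0.015, 0.005, -1.0]]
wrist_force: [0.8, -0.2, -0.3]
opening: 0.0164
```

```bash
python3 -m handwheel '-0.0075 -0.0076 0 0.3 0.8 -0.2 0.01; 0 0 0 0 0 0 0.01'
```

```text
clock: 9.48
ee_pos: [0.587, 0.1823, 0.1121]
tcp_rot: [[0.978, -0.207, 0.0], [-0.207, -0.978, 0.001], [-0.0, -0.001, -1.0]]
wrist_force: [0.3, -0.2, -0.1]
opening: 0.0164
```

Now down towards the flared mouth, then a check in the side and top views.

```bash
python3 -m handwheel '0 0 0.013 0 0.1 0 0.01; 0 0 0.013 0 0.1 0 0.01; 0 0 0 0 0 0 0.01'; python3 - <<'E'
from h import *
a=get_image("side")["frame"][90:190,190:323,::-1]; b=get_image("top")["frame"][130:230,105:238,::-1]
w=get_image("wrist")["frame"][:,:,::-1]; cv2.imwrite("pics/w6.png",w)
cv2.imwrite("pics/s6.png",np.hstack([cv2.resize(a,(400,300),interpolation=2),cv2.resize(b,(400,300),interpolation=2)]))
E
```

```text
clock: 9.73
ee_pos: [0.5891, 0.1838, 0.0923]
tcp_rot: [[0.979, -0.205, 0.015], [-0.205, -0.979, 0.001], [0.015, -0.004, -1.0]]
wrist_force: [-0.7, 0.4, -0.7]
opening: 0.0162
```

View pics/s6.png

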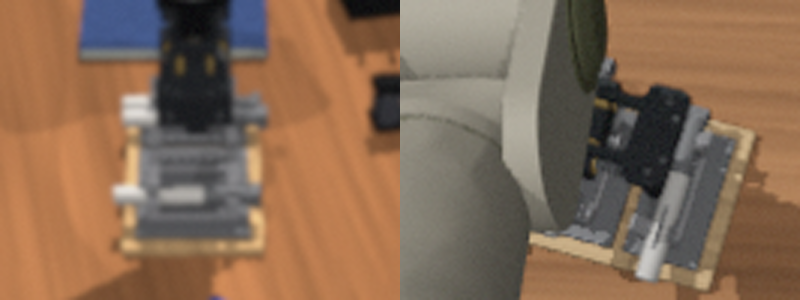

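View pics/w6.png

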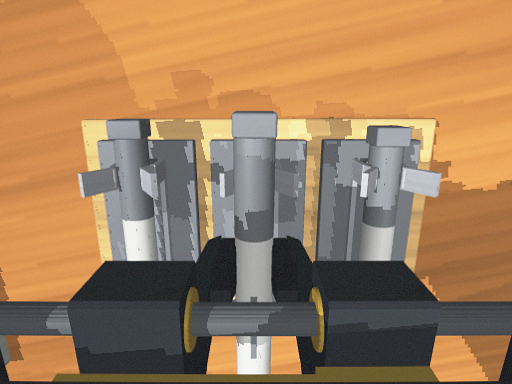

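The marker is above the mouth: in the wrist view the far jaws show at (225,180) and (288,180), with the barrel at column 254 between them. Next, its sideways position against the neighbours.

```bash
python3 - <<'E'
from h import *
np.set_printoptions(precision=4,suppress=True)
i=get_image("wrist"); cv2.imwrite("pics/w6z.png",cv2.resize(i["frame"][100:260,70:450,::-1],(798,336),interpolation=2))
o=get_obs(); R=np.array(o["tcp_rot"]);p=np.array(o["ee_pos"])
n=np.array([.2045,.9789]);u=np.array([.9789,-.2045])
for nm,q,z in(("capends",[(128,122),(388.5,128)],.049),("strip corners",[(82,120),(436,120)],.01),("plate",[(210,140),(306,140)],.018),("barrel",[(139,225),(377,225)],.045)):
    P=plane(i,q,z)[:,:2]; print(nm,P,P@u,P@n,(P@n).mean())
print("tcp",p[:2]@u,p[:2]@n)
E
```

```text
capends [[0.6657 0.2346]
 [0.6353 0.1045]] [0.6037 0.6006] [0.3658 0.2322] 0.29900708424467465
strip corners [[0.6738 0.2778]
 [0.6281 0.06  ]] [0.6028 0.6026] [0.4097 0.1872] 0.29848057245620385
plate [[0.6456 0.2005]
 [0.6336 0.1429]] [0.591 0.591] [0.3283 0.2695] 0.2989154671887321
barrel [[0.6093 0.2478]
 [0.5816 0.1145]] [0.5457 0.5459] [0.3672 0.2311] 0.2991112772090805
tcp 0.5399456667310306 0.3004631539906673
```

View pics/w6z.png

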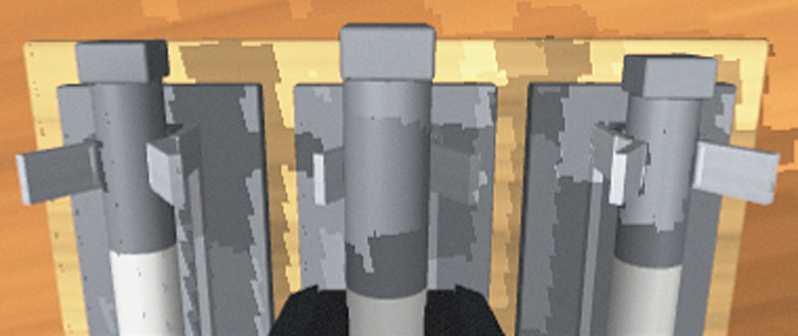

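```bash
python3 -m handwheel '-0.0024 0.0017 0 -0.2 -0.85 0 0.01; 0 0 0.006 0 -0.2 0 0.01; 0 0 0.006 0 -0.2 0 0.01; 0 0 0 0 0 0 0.01'
```

```text
clock: 10.27
ee_pos: [0.5879, 0.1825, 0.0834]
tcp_rot: [[0.979, -0.206, -0.003], [-0.206, -0.979, 0.003], [-0.004, -0.002, -1.0]]
wrist_force: [-0.8, -0.3, -1.4]
opening: 0.0166
```

```bash
python3 -m handwheel '-0.0015 0 0.006 0 0 0 0.01; 0 0 0.006 0 -0.15 0 0.01; 0 0 0.005 0 -0.15 0 0.01; 0 0 0 0 0 0 0.01'
```

```text
clock: 10.6
ee_pos: [0.5867, 0.1826, 0.0649]
tcp_rot: [[0.979, -0.205, -0.008], [-0.205, -0.979, 0.004], [-0.008, -0.002, -1.0]]
wrist_force: [0.5, -0.6, -1.0]
opening: 0.0166
```

```bash
python3 -m handwheel '0 0 0.003 -0.1 0.5 0 0.01; 0 0 0.005 0 0 0 0.01; 0 0 0.005 0 0 0 0.01'
```

```text
clock: 10.85
ee_pos: [0.5874, 0.1826, 0.0545]
tcp_rot: [[0.979, -0.205, 0.003], [-0.205, -0.979, -0.0], [0.003, -0.0, -1.0]]
wrist_force: [-28.3, -6.8, 70.4]
opening: 0.0166
```

The upward force of 70 N suggests it has bottomed out on the pads. I'll relax and look.

```bash
python3 -m handwheel '0 0 -0.001 0 0 0 0.01; 0 0 0 0 0 0 0.01'; python3 - <<'E'
from h import *
w=get_image("wrist")["frame"][:,:,::-1]; cv2.imwrite("pics/w7.png",w)
E
```

```text
clock: 11.02
ee_pos: [0.5873, 0.1826, 0.0565]
tcp_rot: [[0.979, -0.204, 0.003], [-0.204, -0.979, -0.001], [0.004, 0.0, -1.0]]
wrist_force: [-0.1, -1.2, -0.2]
opening: 0.0165
```

View pics/w7.png

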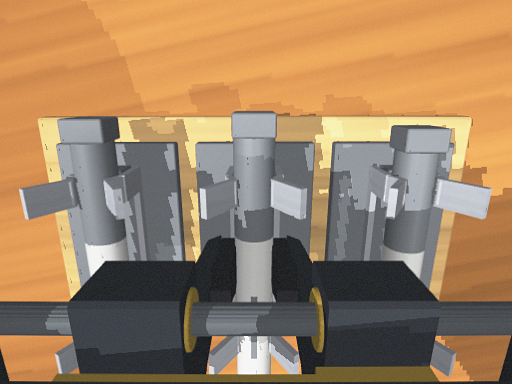

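The far jaws now grip the barrel at (217,198) and (289,198), shaped like the neighbours' jaws, and the near pair shows at (225,355) and (283,355). I'll release by opening only a little.

```bash
python3 -m handwheel '0 0 0 0 0 0 0.034; 0 0 0 0 0 0 0.034; 0 0 0 0 0 0 0.034; 0 0 0 0 0 0 0.034; 0 0 -0.01 0 0 0 0.034; 0 0 -0.02 0 0 0 0.034; 0 0 -0.03 0 0 0 0.034; 0 0 -0.03 0 0 0 0.034'; python3 -m handwheel '-0.03 0 -0.02 0 0 0 0.034; -0.03 0 -0.02 0 0 0 0.034; -0.03 0 -0.02 0 0 0 0.034; -0.03 0 -0.02 0 0 0 0.034; 0 0 0 0 0 0 0.034'; python3 - <<'E'
from h import *
w=get_image("wrist")["frame"][:,:,::-1]; cv2.imwrite("pics/w8.png",w)
a=get_image("side")["frame"][90:190,190:323,::-1]; b=get_image("top")["frame"][130:230,105:238,::-1]
cv2.imwrite("pics/s8.png",np.hstack([cv2.resize(a,(400,300),interpolation=2),cv2.resize(b,(400,300),interpolation=2)]))
E
```

```text
clock: 11.73
ee_pos: [0.5837, 0.1825, 0.1418]
tcp_rot: [[0.979, -0.205, -0.012], [-0.205, -0.979, -0.002], [-0.011, 0.004, -1.0]]
wrist_force: [0.4, -0.1, 0.8]
opening: 0.0338
clock: 12.15
ee_pos: [0.4644, 0.2078, 0.2351]
tcp_rot: [[0.978, -0.207, 0.001], [-0.207, -0.978, 0.001], [0.001, -0.001, -1.0]]
wrist_force: [0.1, 0.0, 1.0]
opening: 0.034
```

View pics/w8.png

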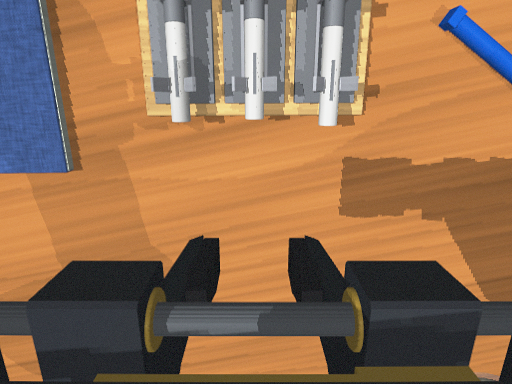

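View pics/s8.png

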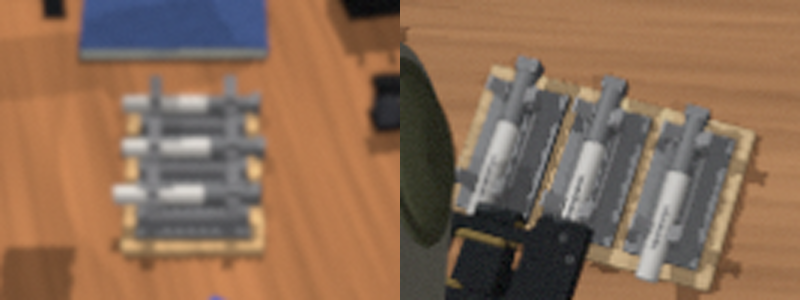

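All three markers now lie parallel, with tails at (180,122), (254,119) and (328,124) in the wrist view. As a last check I'll compare the new marker's height and position with its neighbours using two views.

```bash
python3 - <<'E'
from h import *
np.set_printoptions(precision=4,suppress=True)
W=get_image("wrist");S=get_image("side")
n=np.array([.2045,.9789]);u=np.array([.9789,-.2045])
for nm,a,b in(("A",(180,122),(230.6,124)),("M",(254,119),(230.6,138.7)),("B",(328,124),(227.6,154.3))):
    c1,d1=ray(W,[a]);c2,d2=ray(S,[b]);d1=d1[0];d2=d2[0]
    s=np.linalg.lstsq(np.c_[d1,-d2],c2-c1,rcond=None)[0]; X=(c1+s[0]*d1+c2+s[1]*d2)/2
    P=plane(W,[a],.04)[0]; print(nm,X,X[:2]@u+.07,X[:2]@n,"plane:",P[:2]@u+.07,P[:2]@n)
hsv=cv2.cvtColor(W["frame"],cv2.COLOR_RGB2HSV)
for r in(55,65,108,112):
    row=W["frame"][r].astype(int); m=(row.min(1)>150)&(hsv[r,:,1]<60); print(r,[(x0,int(m[x0:x1].sum())) for x0,x1 in((155,200),(235,280),(310,350))])
o=get_obs();print(o["clock"],o["wrist_force"])
E
```

```text
A [0.532  0.2626 0.0464] 0.537036911020848 0.36587607370618747 plane: 0.5370718842457955 0.36728279295734567
M [0.5203 0.1951 0.0447] 0.5394035874396564 0.2973992192435546 plane: 0.5394653090315495 0.2973927852517814
B [0.5008 0.1286 0.0441] 0.5339377396545449 0.22825865039622614 plane: 0.5345389367892559 0.22736938356858494
55 [(155, 19), (235, 23), (310, 23)]
65 [(155, 14), (235, 22), (310, 19)]
108 [(155, 15), (235, 18), (310, 18)]
112 [(155, 15), (235, 18), (310, 19)]
12.4 [ 0.0166 -0.3612 -0.8417]
```

```bash
python3 -c "
from cell import *
print(sign_off())"
```

```text
the job is handed in; nothing more can be done
None
```

I picked up the loose white marker and pressed it into the empty middle station of the rack. I then let go, backed the arm clear and handed the job in at about 12.4 s; the hand-in gives no verdict.

**Last checks:**
- **Sideways:** the marker is within about 1 mm of midway between its neighbours.
- **Along the station:** it is about 2–4 mm off my estimate of the seat, against the 15 mm allowed.
- **Height:** from two views its tail is at 44.7 mm, against 46.4 and 44.1 mm for the two clipped markers. All three read above the nominal 40 mm, so I relied on the comparison with the neighbours.
- **Angle and clips:** the three markers look parallel, and both jaw pairs were seen around the barrel.
- **Neighbours:** the two clipped markers still look to be where they were, within a few millimetres.
- **Arm:** it touches nothing, with wrist force around 1 N.

**Higher force than needed:** the press peaked at about 70 N at the wrist, well above the 5–20 N the clips need but under the 120 N limit. I eased off straight away and the force dropped to zero with the marker still in its clips.

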